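# Lay the press block on the painter's sheet

## Robot

A 6-joint arm with a two-finger parallel gripper is mounted at the origin on the work surface. World frame = base frame: x ahead of the robot, y to its left, z up, the work surface at z = 0. Lengths are in m, angles in rad, forces in N, time in s.
With the tool pointing down it reaches from about 0.3 to 0.95 m from the base axis. Payload 3.1 kg.
Tool frame: the origin (TCP) lies on the front face of the gripper's body, between the roots of the fingers; the fingertips stand 73 mm ahead of it and the grasp point (between the pads) lies 54 mm ahead of it; z points along the fingers, y is the line along which they close (so a half turn about z gives the same grasp; the last joint's range is limited). The gripper opens to 85 mm and grips with 20 to 120 N. Pads are 22 mm wide; open, the fingers measure 114 mm over their backs; the gripper's body (76 mm by 85 mm) begins 54 mm behind the grasp point. The pads swing forward as they close: fully open they stand 13 mm farther back than shut.
Start: joints at [-1.252, 0.308, 1.634, -0, 1.2, -0.07], TCP at [0.237, -0.578, 0.304] pointing down, gripper open.
Joint ranges: [-3.06, 3.06], [-0.79, 1.96], [0.05, 2.63], [-1.19, 4.34], [0.05, 2.64], [-2.94, 2.94]. Speed limits (rad/s): [2.79, 2.79, 3.14, 3.14, 3.14, 3.14].

## Interface

Orientations are given as [roll, pitch, yaw] about the fixed x, y, z axes, in that order (R = Rz(yaw) Ry(pitch) Rx(roll)).
In Python, from plant import robot gives the robot as it stands. The module is installed in compiled form; this text tells all that it offers.
- The arm moves only by the tool arm_command, never from a script. Its argument "deltas" is a list of rows, each a list of 3 entries, a list of its own where there are three numbers: the shift along the tool's x, y, z in units of 40 mm (1.0 is 40 mm), then the turn, a rotation vector about the tool's x, y, z in rad, then the finger opening in mm, from 0 to 85.4. In form: [[[tx, ty, tz], [ax, ay, az], hand], ...]. A call has 1 to 12 rows; each row shifts and turns the commanded pose from where the row before left it, along the tool's axes as they then stand; what a row does not reach is not made up. A row lasts 1/10 s, in which the tool goes at most 50 mm and 8.59 degrees, less where a joint would pass 70% of its speed; a pose out of reach is approached as far as the arm can. A call is refused whole if a number of a shift passes 1 or a number of a turn 0.15, either way. A call with a gripper value outside its range is refused whole. The fingers move at their own pace and stop on an object; "newtons" is the grip in N (left out, the last holds). Time passes only in rows, so rows that do not move let the fingers close. It gives the time, the measured TCP pose, the force, the opening and the grip force at its end, in the units of the state.
- robot.observe(): the state, without advancing time (a new reading comes with each control period).
- robot.get_image(name): name is "scene" or "top" or "wrist"; returns a dict with "image" (480x640x3 uint8, blue, green, red), "fx", "fy", "cx", "cy" (pixels), "cam_to_world" (4x4, takes a point from camera to world coordinates); the wrist camera has in their place "hand_eye" (4x4, takes a point from camera to tool coordinates, whose origin is the TCP and whose axes are the flange's). Camera axes: x right, y down, z forward; pixel columns grow to the right and rows downward; lengths in m; the calibration is good to about 2 mm. The wrist camera is an equidistant fisheye: a pixel r from the principal point sees the ray r / f radians off the axis. A picture is of the moment at which its call begins: read the wrist's pose just before it. There is no depth.
- robot.sign_off(): hands the job in; it is judged then, once.
The state is a dict: "t": time; "joints": joint angles; "dq": joint speeds; "tau": joint torques, N m; "eef_pos": TCP position; "tool_rot": TCP orientation; "wrist_force": force on the tool from outside, world axes, zero at the start; "wrist_torque": the same for the moment, N m; "width": finger opening in m; "grasp_force": force on a finger pad.
Only numpy, scipy, OpenCV 4.12 (cv2) and the standard library are available. Lean on these libraries where they do the work, as an engineer would, in place of code of your own. Each camera call takes 0.05 s, during which the arm holds its last target. There are 200 camera calls.

## Task

Slide the standing wooden press block snugly up against the edge of the drawing board that faces it, then push it high up so that it tips over that edge and lies on its side on the sheet. Finally push its end gently along the sheet until its leading end sits flush against the red bumper bar of the dark rail, with a light but definite press. Never lift the block, and leave the paperweight, the cup and the dish alone.

Things in the scene. Friction and masses are not known exactly. Their poses are not given: they have to be found in the camera images.
- block_center (a point): Centre of the press block: waxed hardwood, brass band near each end, 90 x 90 x 140 mm, 0.6 to 0.9 kg, too thick to grip. Its z axis runs along the 140 mm. It starts upright on the table off the board's -y edge, a gap of 30 to 65 mm away, turned at most 0.15 rad from it. Friction only about 0.2: with no stop it slides, however high it is pushed. Push with 2 to 10 N, never above 20 N.
- board: Fixed felt-topped drawing board with a white sheet on it, 340 (its x) x 300 (its y) x 12 mm thick, lying on the table; origin at the centre of its underside. The block is moved along the board's +y.
- board_edge (a point): Middle of the top edge of the board's -y side, 150 mm from its centre, 12 mm above the table: the low stop over which the block is tipped. The board's face below it is upright. Axes as the board's. Tilted past some 35 degrees, the block falls over by itself onto the sheet; its foot slips back a little, so its end then overhangs this edge by 20 to 50 mm.
- rail: Fixed dark wooden rail on the board, 240 (its x) x 20 (its y) x 26 mm high, brass screw head near each end; origin at the centre of its underside, 12 mm above the table. Turned up to 0.07 rad from the board's axes. In front of it (-y) stands its red bumper. Weakly glued: rail and bumper may be pressed with at most 15 N; 3 N or more for a third of a second is a definite press.
- rail_face (a point): Centre of the rail's -y face, 13 mm above the board's top, 10 mm from the rail's centre. Axes as the rail's. The red bumper bar, 200 mm long (along x) and 23 mm high, is parallel to this face; its own front stands 14 to 34 mm out from it, a setting that is not measured and must be felt for. It does not give. The block's leading end goes flush against the bumper's front.
- weight_center (a point): Centre of a dark stone paperweight, 32 x 150 x 20 mm, lying on the sheet along the board's y, near the board's -x side. Bystander.
- cup_center (a point): Centre of a blue water cup, 72 mm across and 80 mm high, standing on the table beyond the board's +y side. Bystander.
- dish_center (a point): Centre of a white colour dish, 100 mm across and 22 mm high, standing on the table beyond the board's +y side. Bystander.
Things that resemble listed ones, but are neither listed nor needed, are in the scene too. Several things look just like the part that bears block_center: the one meant starts farthest to the robot's right.

How it is judged:
On the way, in this order (a step that is already met when the one before it is completed fails the run):
1. the block, still upright, is pressed against the board's edge with more than 1 N (contact force between block and board above 1 N and angle between block_center's own z axis and vertical below 0.1 rad and y of block_center in the frame of board_edge below -0.035 m), for 0.1 s.
2. the block lies on its side on the board (angle between block_center's own z axis and vertical between 1.52 and 1.62 rad and contact force between block and board above 2 N), for 0.2 s.
3. the lying block is pressed square against the rail's bumper with more than 3 N for 0.3 s (angle between block_center's own z axis and vertical between 1.52 and 1.62 rad and y of block_center in the frame of rail between -0.119 and -0.09 m and x of block_center in the frame of rail between -0.07 and 0.07 m and angle between the z axis of block_center and the y axis of rail, either way round below 0.05 rad and height (world z) of block_center below 0.063 m and contact force between block and rail above 3 N), for 0.3 s.
At the end, for the whole second after the job is handed in: The block lies flat on its side on the board (its long axis within about 3 degrees of level), at rest, its leading end up against the bumper (block's centre 90 to 119 mm short of the rail's centre) and square to the rail within 0.05 rad, its centre within 70 mm of the rail's middle along the rail (all of step 2 and y of block_center in the frame of rail between -0.119 and -0.09 m and x of block_center in the frame of rail between -0.07 and 0.07 m and angle between the z axis of block_center and the y axis of rail, either way round below 0.05 rad and height (world z) of block_center below 0.063 m and linear speed of block below 0.01 m/s and angular speed of block below 0.05 rad/s); the robot touches nothing.
It fails at once if the robot pushes the block with more than 20 N (contact force between any of the fingers, the arm and block above 20 N).
It fails at once if more than 15 N presses on the glued rail or its bumper (contact force between anything else and rail above 15 N).
It fails at once if the block is lifted (height (world z) of block_center above 0.105 m).
It fails at once if the paperweight, the cup or the dish is moved more than 15 mm (distance of any of weight_center, cup_center, dish_center from where it was at the start of the episode above 0.015 m).
It also fails if it takes over 72 s, if anything falls off the work surface, if the arm or the gripper's body presses on something with over 40 N, if the wrist force passes 120 N, or if a joint passes its speed limit or range.

## Working session

There is one attempt and no reset: what is moved stays moved. The work goes in short steps, Python scripts to look and compute and a tool call to move; the robot and the scene stay as the last step left them, time stands still between calls to the robot, and variables do not carry over. Pictures are saved under pics/ and viewed, at most 10 in all, crops included, and the job is handed in when it is done.

Besides the shell and the picture viewer there is one more tool, called after "Call:" in YAML: its name, and indented under it one key for each argument. arm_command: Moves the arm, as the interface text tells. Its arguments: {"type":"object","properties":{"deltas":{"type":"array"},"newtons":{"type":"number"}},"required":["deltas"]}

```bash
mkdir -p pics; cat > h.py <<'E'
import numpy as np, cv2
from plant import robot
from scipy.spatial.transform import Rotation as R
def grab(n,f):
    d=robot.get_image(n); cv2.imwrite('pics/'+f,d['image']); np.savez('pics/'+f+'.npz',**{k:np.array(v) for k,v in d.items()}); return d
def load(f): return dict(np.load('pics/'+f+'.npz'))
def ray(d,u,v):
    T=np.array(d['cam_to_world']); r=np.array([(u-d['cx'])/d['fx'],(v-d['cy'])/d['fy'],1.]); return T[:3,3],T[:3,:3]@r
def onz(d,u,v,z):
    o,r=ray(d,u,v); return o+r*(z-o[2])/r[2]
def proj(d,p):
    T=np.linalg.inv(np.array(d['cam_to_world'])); c=T[:3,:3]@np.array(p)+T[:3,3]; return d['fx']*c[0]/c[2]+d['cx'],d['fy']*c[1]/c[2]+d['cy']
E
python3 - <<'E'
from h import *
s=robot.observe(); print({k:np.round(v,3) for k,v in s.items()})
for n in('top','scene'):
    d=grab(n,n+'0.png'); print(n,d['fx'],d['cx'],d['cy'],np.round(d['cam_to_world'],3).tolist())
E
```

```text
{'t': np.float64(0.0), 'joints': array([-1.252,  0.309,  1.635,  0.   ,  1.2  , -0.07 ]), 'dq': array([-0.   , -0.001,  0.   ,  0.001, -0.   ,  0.001]), 'tau': array([ 0.0000e+00, -4.1526e+01, -2.7666e+01, -0.0000e+00,  1.0000e-02,
        0.0000e+00]), 'eef_pos': array([ 0.237, -0.578,  0.303]), 'tool_rot': array([-3.139, -0.   ,  0.389]), 'wrist_force': array([-0.544,  0.257,  0.519]), 'wrist_torque': array([ 0.033, -0.032, -0.025]), 'grasp_force': np.float64(0.0), 'width': np.float64(0.085)}
top 505.8373422887017 314.6014323471525 238.8615476125331 [[-0.022, -0.987, 0.161, 0.493], [-1.0, 0.025, 0.018, 0.035], [-0.021, -0.161, -0.987, 0.994], [0.0, 0.0, 0.0, 1.0]]
scene 565.3722652420349 317.84578292554835 233.04248897851824 [[-0.215, 0.861, -0.462, 1.098], [0.977, 0.188, -0.103, 0.13], [-0.002, -0.473, -0.881, 0.929], [0.0, 0.0, 0.0, 1.0]]
```

View pics/top0.png

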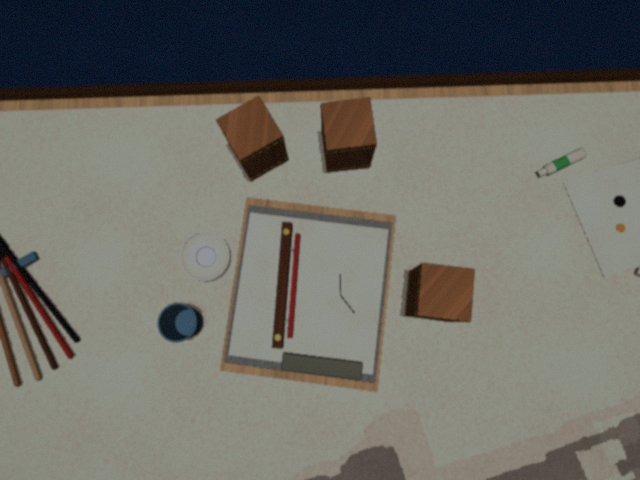

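View pics/scene0.png

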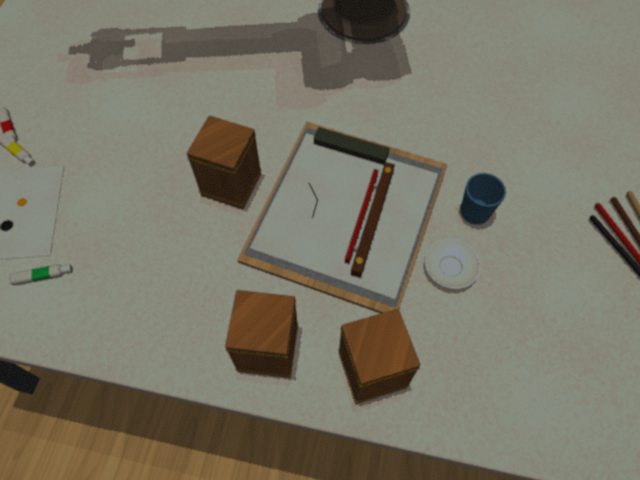

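The top view shows the target block (farthest right) around (445,292). The board's corners are at about (248,199), (395,215), (377,389) and (222,370). The rail screws are at (287,231) and (278,338), with the red bumper to the rail's right. I'll enlarge one crop for precise corners.

```bash
python3 - <<'E'
from h import *
d=load('top0.png'); im=d['image']
c=cv2.resize(im[190:400,210:490],None,fx=2.8,fy=2.8,interpolation=cv2.INTER_CUBIC)
c=cv2.convertScaleAbs(c,alpha=1.5,beta=15)
for i in range(0,280,20): cv2.putText(c,str(210+i),(int(i*2.8),8),0,.3,(0,255,255),1); cv2.line(c,(int(i*2.8),10),(int(i*2.8),14),(0,255,255),1)
for i in range(0,210,20): cv2.putText(c,str(190+i),(0,int(i*2.8)+4),0,.3,(0,255,255),1)
cv2.imwrite('pics/crop1.png',c)
pts=np.float32([[248,199],[395,215],[377,389],[222,370],[421,264],[475,267],[470,321],[422,319]]).reshape(-1,1,2)
g=cv2.cvtColor(im,6)
r=cv2.cornerSubPix(g,pts.copy(),(4,4),(-1,-1),(3,50,.01)).reshape(-1,2); print(r.round(1).tolist())
hsv=cv2.cvtColor(im,40)
m=((hsv[...,0]>18)&(hsv[...,0]<32)&(hsv[...,1]>120)&(hsv[...,2]>110)).astype(np.uint8)
n,_,st,ce=cv2.connectedComponentsWithStats(m); print([(st[i,4],ce[i].round(1).tolist()) for i in range(1,n) if st[i,4]>6])
m=(((hsv[...,0]<6)|(hsv[...,0]>174))&(hsv[...,1]>160)&(hsv[...,2]>60)).astype(np.uint8)
for c in cv2.findContours(m,0,2)[0]:
    if cv2.contourArea(c)>50: print(cv2.minAreaRect(c))
for i,z in zip(range(8),[.012]*4+[.14]*4): print(i,onz(d,*r[i],z).round(4))
E
```

```text
[[246.60000610351562, 196.60000610351562], [395.1000061035156, 215.0], [376.8999938964844, 391.20001220703125], [220.1999969482422, 370.5], [421.1000061035156, 262.6000061035156], [474.29998779296875, 268.70001220703125], [469.79998779296875, 321.79998779296875], [420.3999938964844, 317.70001220703125]]
[(np.int32(24), [285.7, 231.0]), (np.int32(26), [277.1, 336.9])]
((38.14414596557617, 306.0677795410156), (120.08617401123047, 6.063853740692139), 56.13630676269531)
((293.54718017578125, 285.08489990234375), (3.582836627960205, 102.39369201660156), 4.635463714599609)
0 [0.7424 0.1871 0.012 ]
1 [ 0.697 -0.107  0.012]
2 [ 0.3617 -0.0572  0.012 ]
3 [0.4051 0.2374 0.012 ]
4 [ 0.5872 -0.1284  0.14  ]
5 [ 0.5747 -0.2169  0.14  ]
6 [ 0.4867 -0.2032  0.14  ]
7 [ 0.4952 -0.1221  0.14  ]
```

View pics/crop1.png

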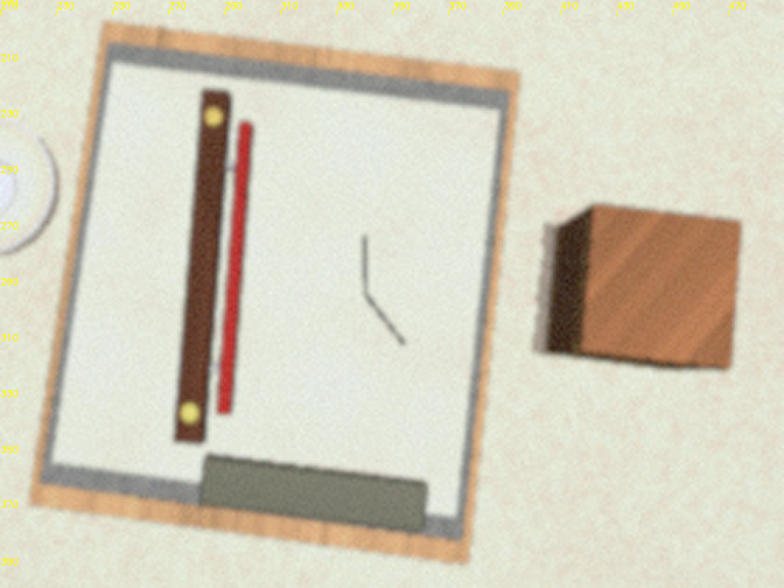

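```bash
python3 - <<'E'
from h import *
d=load('top0.png')
B=np.array([onz(d,u,v,.012) for u,v in [(247.5,197.9),(395.4,216.1),(377.5,390.4),(221.8,370)]])
K=np.array([onz(d,u,v,.14) for u,v in [(422.9,263.2),(474.6,268.9),(470,321.4),(417.1,315.7)]])
S=np.array([onz(d,u,v,.039) for u,v in [(285.7,231),(277.1,336.9)]])
rc=cv2.minAreaRect(np.array([[0,0],[1,1]],np.float32))
red=[onz(d,293.55+51.2*s*np.sin(np.radians(4.64)),285.08-51.2*s*np.cos(np.radians(4.64)),.035) for s in(1,-1)]
an=lambda a,b:np.arctan2(*(a-b)[1::-1])
print('board',B.round(4).tolist(),an(B[1],B[2]),an(B[0],B[3]),[np.linalg.norm(B[i]-B[i-1]).round(4) for i in range(4)])
print('block',K.mean(0),an(K[0],K[3]),an(K[1],K[2]),[np.linalg.norm(K[i]-K[i-1]).round(4) for i in range(4)])
print('rail',S.mean(0),an(S[0],S[1]),'red',red,an(*red))
print('red gap')
c=B.mean(0);yaw=(an(B[1],B[2])+an(B[0],B[3]))/2
ex=np.array([np.cos(yaw),np.sin(yaw),0]);ey=np.array([-np.sin(yaw),np.cos(yaw),0])
for n,p in [('block',K.mean(0)),('rail',S.mean(0)),('e1',B[1]),('e2',B[2]),('red',np.mean(red,0))]: print(n,(p-c)@ex,(p-c)@ey)
print('yaw',yaw,'c',c)
# scene-camera check
e=load('scene0.png'); print([np.round(proj(e,p),1).tolist() for p in list(K)+list(B)])
E
```

```text
board [[0.7397, 0.1854, 0.012], [0.6948, -0.1076, 0.012], [0.3631, -0.0583, 0.012], [0.4061, 0.2344, 0.012]] -0.14738624268274592 -0.14598047274028764 [np.float64(0.3373), np.float64(0.2964), np.float64(0.3354), np.float64(0.2959)]
block [ 0.53656766 -0.1673167   0.14      ] -0.1648573688711749 -0.1585751753898893 [np.float64(0.0886), np.float64(0.0869), np.float64(0.088), np.float64(0.0875)]
rail [0.56590287 0.11697644 0.039     ] -0.09281500020778284 red [array([0.65978668, 0.08494993, 0.035     ]), array([0.46702111, 0.10363136, 0.035     ])] -0.09661101853011718
red gap
block 0.01953338130424325 -0.23039175952347216
rail 0.007001878375524384 0.055136002271085706
e1 0.16732882678602717 -0.14818719439077016
e2 -0.16802432269242756 -0.14795147966312933
red 0.007845451127619654 0.03232858442262749
yaw -0.14668335771151678 c [0.55091762 0.0634559  0.012     ]
[[232.7, 164.6], [186.6, 150.3], [209.6, 113.1], [254.7, 126.2], [395.2, 312.8], [237.8, 256.7], [305.8, 119.9], [445.4, 161.4]]
```

Call:
arm_command:
  deltas:
    - [[0, 0, 0], [0, 0, -0.148], 60]
    - [[0, 0, 0], [0, 0, -0.148], 60]
    - [[0, 0, 0], [0, 0, -0.148], 60]
    - [[0, 0, 0], [0, 0, -0.148], 60]
    - [[0, 0, 0], [0, 0, -0.148], 60]
    - [[0, 0, 0], [0, 0, -0.148], 60]
    - [[0, 0, 0], [0, 0, -0.148], 60]
    - [[0, 0, 0], [0, 0, 0], 60]

```text
t: 0.9
eef_pos: [0.2368, -0.578, 0.3032]
tool_rot: [-3.141, -0.001, 1.425]
wrist_force: [-0.4, 0.2, 0.6]
width: 0.06
grasp_force: 0.0
```

Call:
arm_command:
  deltas:
    - [[0.8, 0.53, 0], [0, 0, 0], 60]
    - [[0.8, 0.53, 0], [0, 0, 0], 60]
    - [[0.8, 0.53, 0], [0, 0, 0], 60]
    - [[0.8, 0.53, 0], [0, 0, 0], 60]
    - [[0.8, 0.53, 0], [0, 0, 0], 60]
    - [[0.8, 0.53, 0], [0, 0, 0], 60]
    - [[0.8, 0.53, 0], [0, 0, 0], 60]
    - [[0.8, 0.53, 0], [0, 0, 0], 60]
    - [[0.8, 0.53, 0], [0, 0, 0], 60]
    - [[0.8, 0.53, 0], [0, 0, 0], 60]
    - [[0.8, 0.62, 0], [0, 0, 0], 60]
    - [[0, 0, 0], [0, 0, 0], 60]

```text
t: 2.1
eef_pos: [0.5251, -0.2611, 0.3037]
tool_rot: [3.14, -0.002, 1.426]
wrist_force: [-0.9, -0.4, 0.4]
width: 0.0598
grasp_force: 0.0
```

Call:
arm_command:
  deltas:
    - [[0, 0, 0.75], [0, 0, 0], 60]
    - [[0, 0, 0.75], [0, 0, 0], 60]
    - [[0, 0, 0.75], [0, 0, 0], 60]
    - [[0, 0, 0.75], [0, 0, 0], 60]
    - [[0, -0.05, 0.75], [0, 0, 0], 60]
    - [[0, 0, 0], [0, 0, 0], 60]

```text
t: 2.7
eef_pos: [0.5163, -0.2628, 0.1489]
tool_rot: [-3.131, -0.004, 1.422]
wrist_force: [-0.4, 0.1, -0.6]
width: 0.06
grasp_force: 0.0
```

```bash
python3 -c "
from h import *
grab('scene','s1.png'); print(robot.observe()['wrist_force'])"
```

```text
[ 0.27780164  0.47585917 -0.48975416]
```

View pics/s1.png

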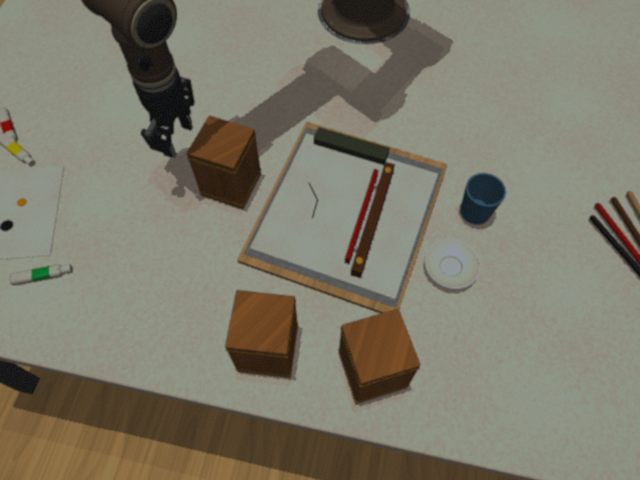

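The gripper stands square behind the block, with fingers at about (160,140) and (185,105) and the block at (225,160). Next is the slide.

Call:
arm_command:
  deltas:
    - [[0.25, 0.07, 0], [0, 0, 0], 60]
    - [[0.25, 0.07, 0], [0, 0, 0], 60]
    - [[0.2, 0, 0], [0, 0, 0], 60]
    - [[0.1, 0, 0], [0, 0, 0], 60]
    - [[0.05, 0, 0], [0, 0, 0], 60]
    - [[0.05, 0, 0], [0, 0, 0], 60]
    - [[0.05, 0, 0], [0, 0, 0], 60]
    - [[0, 0, 0], [0, 0, 0], 60]

```text
t: 3.55
eef_pos: [0.5314, -0.2274, 0.1538]
tool_rot: [-3.141, -0.0, 1.425]
wrist_force: [-0.1, 1.0, 0.9]
width: 0.0597
grasp_force: 0.0
```

Call:
arm_command:
  deltas:
    - [[0.07, 0, 0], [0, 0, 0], 60]
    - [[0.07, 0, 0], [0, 0, 0], 60]
    - [[0.07, 0, 0], [0, 0, 0], 60]
    - [[0.07, 0, 0], [0, 0, 0], 60]
    - [[0.07, 0, 0], [0, 0, 0], 60]
    - [[0.07, 0, 0], [0, 0, 0], 60]
    - [[0.07, 0, 0], [0, 0, 0], 60]
    - [[0.07, 0, 0], [0, 0, 0], 60]
    - [[0.07, 0, 0], [0, 0, 0], 60]
    - [[0.07, 0, 0], [0, 0, 0], 60]

```text
t: 4.55
eef_pos: [0.5356, -0.1995, 0.1539]
tool_rot: [-3.142, 0.0, 1.425]
wrist_force: [0.4, -1.4, 0.9]
width: 0.06
grasp_force: 0.0
```

Call:
arm_command:
  deltas:
    - [[0.06, 0, 0], [0, 0, 0], 60]
    - [[0.06, 0, 0], [0, 0, 0], 60]
    - [[0.06, 0, 0], [0, 0, 0], 60]
    - [[0.05, 0, 0], [0, 0, 0], 60]

```text
t: 4.95
eef_pos: [0.5369, -0.1905, 0.1539]
tool_rot: [-3.142, -0.0, 1.425]
wrist_force: [-0.3, -1.9, -0.3]
width: 0.06
grasp_force: 0.0
```

Call:
arm_command:
  deltas:
    - [[0.02, 0, 0], [0, 0, 0], 60]
    - [[0.02, 0, 0], [0, 0, 0], 60]
    - [[0.02, 0, 0], [0, 0, 0], 60]
    - [[0.02, 0, 0], [0, 0, 0], 60]

```text
t: 5.35
eef_pos: [0.5374, -0.1875, 0.1539]
tool_rot: [3.142, 0.0, 1.425]
wrist_force: [-0.9, -2.4, -1.0]
width: 0.06
grasp_force: 0.0
```

Call:
arm_command:
  deltas:
    - [[0.02, 0, 0], [0, 0, 0], 60]
    - [[0.02, 0, 0], [0, 0, 0], 60]
    - [[0.02, 0, 0], [0, 0, 0], 60]

```text
t: 5.65
eef_pos: [0.5379, -0.1854, 0.1541]
tool_rot: [3.141, 0.0, 1.424]
wrist_force: [-1.0, -3.1, 0.3]
width: 0.0598
grasp_force: 0.0
```

Call:
arm_command:
  deltas:
    - [[0.01, 0, 0], [0, 0, 0], 60]
    - [[0.01, 0, 0], [0, 0, 0], 60]
    - [[0.01, 0, 0], [0, 0, 0], 60]

```text
t: 5.95
eef_pos: [0.5379, -0.184, 0.1539]
tool_rot: [3.141, 0.0, 1.425]
wrist_force: [-0.6, -4.1, 1.4]
width: 0.0597
grasp_force: 0.0
```

Call:
arm_command:
  deltas:
    - [[0.01, 0, 0], [0, 0, 0], 60]
    - [[0, 0, 0], [0, 0, 0], 60]
    - [[0, 0, 0], [0, 0, 0], 60]

```text
t: 6.25
eef_pos: [0.538, -0.1836, 0.1539]
tool_rot: [3.142, -0.0, 1.425]
wrist_force: [-0.3, -3.5, 2.3]
width: 0.0601
grasp_force: 0.0
```

```bash
python3 -c "
from h import *
d=grab('top','t1.png'); print(robot.observe()['wrist_force'])
c=cv2.resize(d['image'][190:400,300:500],None,fx=2.8,fy=2.8,interpolation=2); cv2.imwrite('pics/t1c.png',cv2.convertScaleAbs(c,alpha=1.5,beta=15))"
```

```text
[ 0.09661423 -2.82263985  1.18658905]
```

View pics/t1c.png

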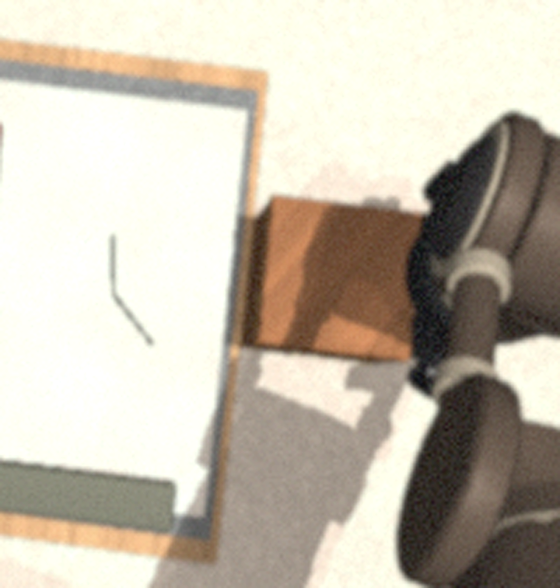

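The block's front foot meets the board's edge (crop x about 243, y 215 to 345), and the gripper sits behind it. I'll check for tilt from the top-edge corners.

```bash
python3 - <<'E'
from h import *
d=load('t1.png');c=np.array([.5509,.0635,.012]);ex=np.array([.9893,-.1462,0]);ey=np.array([.1462,.9893,0])
for n,u,v,z in [('topA',271,197,.142),('topB',255,345,.142),('footA',245,216,.006),('footB',232,345,.006)]:
    p=onz(d,300+u/2.8,190+v/2.8,z); print(n,((p-c)@ex).round(4),((p-c)@ey).round(4))
E
```

```text
topA 0.0624 -0.1433
topB -0.0267 -0.1426
footA 0.0654 -0.1437
footB -0.0244 -0.1439
```

Call:
arm_command:
  deltas:
    - [[-0.1, 0, 0], [0, 0, 0], 60]
    - [[0, 0, -0.4], [0, 0, 0], 60]
    - [[0, 0, -0.4], [0, 0, 0], 60]
    - [[0, 0, -0.35], [0, 0, 0], 60]
    - [[0, 0, 0], [0, 0, 0], 60]
    - [[0.08, 0, 0], [0, 0, 0], 60]
    - [[0.08, 0, 0], [0, 0, 0], 60]
    - [[0.08, 0, 0], [0, 0, 0], 60]

```text
t: 7.1
eef_pos: [0.5387, -0.1784, 0.1996]
tool_rot: [3.142, 0.001, 1.425]
wrist_force: [-0.7, -3.9, 2.1]
width: 0.0603
grasp_force: 2.0
```

Call:
arm_command:
  deltas:
    - [[0.06, 0, 0], [0, 0, 0], 60]
    - [[0.08, 0, 0], [0, 0, 0], 60]
    - [[0.08, 0, 0], [0, 0, 0], 60]
    - [[0.08, 0, 0], [0, 0, 0], 60]
    - [[0.08, 0, 0], [0, 0, 0], 60]

```text
t: 7.6
eef_pos: [0.541, -0.1626, 0.1998]
tool_rot: [-3.141, -0.0, 1.425]
wrist_force: [-0.5, -3.6, 1.7]
width: 0.06
grasp_force: 1.7
```

Call:
arm_command:
  deltas:
    - [[0.08, 0, 0], [0, 0, 0], 60]
    - [[0.08, 0, 0], [0, 0, 0], 60]
    - [[0.08, 0, 0], [0, 0, 0], 60]
    - [[0.08, 0, 0], [0, 0, 0], 60]
    - [[0.08, 0, 0], [0, 0, 0], 60]
    - [[0.08, 0, 0], [0, 0, 0], 60]

```text
t: 8.2
eef_pos: [0.5437, -0.1435, 0.1998]
tool_rot: [-3.141, -0.0, 1.425]
wrist_force: [-1.1, -1.2, 1.8]
width: 0.0598
grasp_force: 1.2
```

Call:
arm_command:
  deltas:
    - [[0.08, 0, 0], [0, 0, 0], 60]
    - [[0.08, 0, 0], [0, 0, 0], 60]
    - [[0.08, 0, 0], [0, 0, 0], 60]
    - [[0.08, 0, 0], [0, 0, 0], 60]

```text
t: 8.6
eef_pos: [0.5455, -0.1308, 0.1997]
tool_rot: [-3.141, -0.0, 1.425]
wrist_force: [0.2, -1.1, 1.6]
width: 0.06
grasp_force: 0.7
```

Call:
arm_command:
  deltas:
    - [[0.1, 0, 0], [0, 0, 0], 60]
    - [[0.1, 0, 0], [0, 0, 0], 60]
    - [[0.1, 0, 0], [0, 0, 0], 60]
    - [[0.1, 0, 0], [0, 0, 0], 60]
    - [[0, 0, 0], [0, 0, 0], 60]
    - [[0, 0, 0], [0, 0, 0], 60]
    - [[0, 0, 0], [0, 0, 0], 60]

```text
t: 9.3
eef_pos: [0.5479, -0.1155, 0.1998]
tool_rot: [-3.141, -0.0, 1.425]
wrist_force: [-0.1, 0.7, -0.1]
width: 0.06
grasp_force: 0.0
```

```bash
python3 -c "
from h import *
d=grab('scene','s2.png'); print(robot.observe()['wrist_force'])
c=cv2.resize(d['image'][60:360,80:480],None,fx=2,fy=2,interpolation=2); cv2.imwrite('pics/s2c.png',cv2.convertScaleAbs(c,alpha=1.3,beta=10))"
```

```text
[ 0.01932419 -0.60871684  0.36981096]
```

View pics/s2c.png

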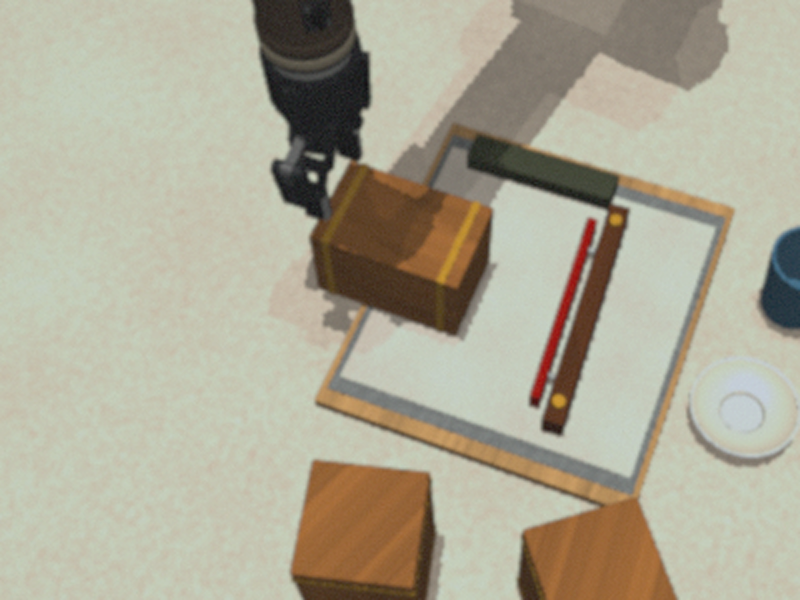

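The block lies on its side on the sheet, its trailing end overhanging the edge. The top-face corners in the crop are about (492,208), (463,283), (350,163) and (313,235).

```bash
python3 - <<'E'
from h import *
d=load('s2.png');c=np.array([.5509,.0635,.012]);ex=np.array([.9893,-.1462,0]);ey=np.array([.1462,.9893,0])
for n,u,v,z in [('lead-x',492,208,.102),('lead+x',463,283,.102),('trail-x',350,163,.102),('trail+x',313,235,.102),('leadbot+x',457,333,.012),('redN',537,405,.03),('redF',590,220,.03),('sc1',559,401,.039),('sc2',616,220,.039)]:
    p=onz(d,80+u/2,60+v/2,z); print(n,p.round(4),((p-c)@ex).round(4),((p-c)@ey).round(4))
print(robot.observe()['eef_pos'],robot.observe()['tool_rot'])
E
```

```text
lead-x [0.5248 0.0176 0.102 ] -0.0192 -0.0492
lead+x [0.6064 0.0096 0.102 ] 0.0627 -0.0452
trail-x [ 0.5037 -0.1189  0.102 ] -0.0201 -0.1874
trail+x [ 0.5864 -0.1298  0.102 ] 0.0633 -0.186
leadbot+x [0.607  0.0029 0.012 ] 0.0643 -0.0517
redN [0.672  0.0901 0.03  ] 0.1159 0.044
redF [0.4685 0.1026 0.03  ] -0.0872 0.0267
sc1 [0.6684 0.1085 0.039 ] 0.1097 0.0617
sc2 [0.4696 0.1271 0.039 ] -0.0898 0.051
[ 0.54792912 -0.11559138  0.19983803] [-3.14153431e+00  2.43046376e-06  1.42465612e+00]
```

Call:
arm_command:
  deltas:
    - [[-0.3, 0, 0], [0, 0, -0.053], 60]
    - [[-0.45, 0, 0], [0, 0, 0], 60]
    - [[-0.45, -0.08, 0], [0, 0, 0], 60]
    - [[-0.4, 0, 0], [0, 0, 0], 60]
    - [[0, 0, 0], [0, 0, 0], 60]
    - [[0, 0, 0.6], [0, 0, 0], 60]
    - [[0, 0, 0.6], [0, 0, 0], 60]
    - [[0, 0, 0.5], [0, 0, 0], 60]
    - [[0, 0, 0.2], [0, 0, 0], 60]
    - [[0, 0, 0], [0, 0, 0], 60]

```text
t: 10.35
eef_pos: [0.5373, -0.1781, 0.1225]
tool_rot: [-3.139, -0.001, 1.478]
wrist_force: [0.3, 0.3, -0.2]
width: 0.06
grasp_force: 0.0
```

Call:
arm_command:
  deltas:
    - [[0.15, 0, 0], [0, 0, 0], 60]
    - [[0.15, 0, 0], [0, 0, 0], 60]
    - [[0.15, 0, 0], [0, 0, 0], 60]
    - [[0.15, 0, 0], [0, 0, 0], 60]
    - [[0.1, 0, 0], [0, 0, 0], 60]
    - [[0.05, 0, 0], [0, 0, 0], 60]
    - [[0.05, 0, 0], [0, 0, 0], 60]
    - [[0.05, 0, 0], [0, 0, 0], 60]

```text
t: 11.15
eef_pos: [0.5414, -0.1449, 0.1239]
tool_rot: [3.142, 0.0, 1.478]
wrist_force: [-0.1, -0.7, -0.1]
width: 0.0599
grasp_force: 0.0
```

Call:
arm_command:
  deltas:
    - [[0.07, 0, 0], [0, 0, 0], 60]
    - [[0.07, 0, 0], [0, 0, 0], 60]
    - [[0.07, 0, 0], [0, 0, 0], 60]
    - [[0.07, 0, 0], [0, 0, 0], 60]
    - [[0.07, 0, 0], [0, 0, 0], 60]
    - [[0.07, 0, 0], [0, 0, 0], 60]

```text
t: 11.75
eef_pos: [0.543, -0.1283, 0.1239]
tool_rot: [3.141, 0.0, 1.478]
wrist_force: [0.5, -2.0, -0.3]
width: 0.0599
grasp_force: 0.0
```

Call:
arm_command:
  deltas:
    - [[0.07, 0, 0], [0, 0, 0], 60]
    - [[0.07, 0, 0], [0, 0, 0], 60]
    - [[0.07, 0, 0], [0, 0, 0], 60]
    - [[0.07, 0, 0], [0, 0, 0], 60]
    - [[0.07, 0, 0], [0, 0, 0], 60]
    - [[0.07, 0, 0], [0, 0, 0], 60]
    - [[0.07, 0, 0], [0, 0, 0], 60]

```text
t: 12.45
eef_pos: [0.5448, -0.1085, 0.1239]
tool_rot: [3.142, 0.0, 1.478]
wrist_force: [-0.5, -2.2, 0.6]
width: 0.06
grasp_force: 0.0
```

Call:
arm_command:
  deltas:
    - [[0.08, 0, 0], [0, 0, 0], 60]
    - [[0.08, 0, 0], [0, 0, 0], 60]
    - [[0.08, 0, 0], [0, 0, 0], 60]
    - [[0.08, 0, 0], [0, 0, 0], 60]
    - [[0.08, 0, 0], [0, 0, 0], 60]
    - [[0.08, 0, 0], [0, 0, 0], 60]
    - [[0.08, 0, 0], [0, 0, 0], 60]
    - [[0.08, 0, 0], [0, 0, 0], 60]
    - [[0.08, 0, 0], [0, 0, 0], 60]

```text
t: 13.35
eef_pos: [0.5474, -0.0798, 0.1239]
tool_rot: [-3.142, 0.0, 1.478]
wrist_force: [-0.4, -3.6, 0.0]
width: 0.0599
grasp_force: 0.0
```

```bash
python3 -c "
from h import *
d=grab('scene','s3.png'); print(robot.observe()['wrist_force'])
c=cv2.resize(d['image'][100:300,150:420],None,fx=2.9,fy=2.9,interpolation=2); cv2.imwrite('pics/s3c.png',cv2.convertScaleAbs(c,alpha=1.3,beta=10))"
```

```text
[-0.63718561 -0.93700488 -0.38637463]
```

View pics/s3c.png

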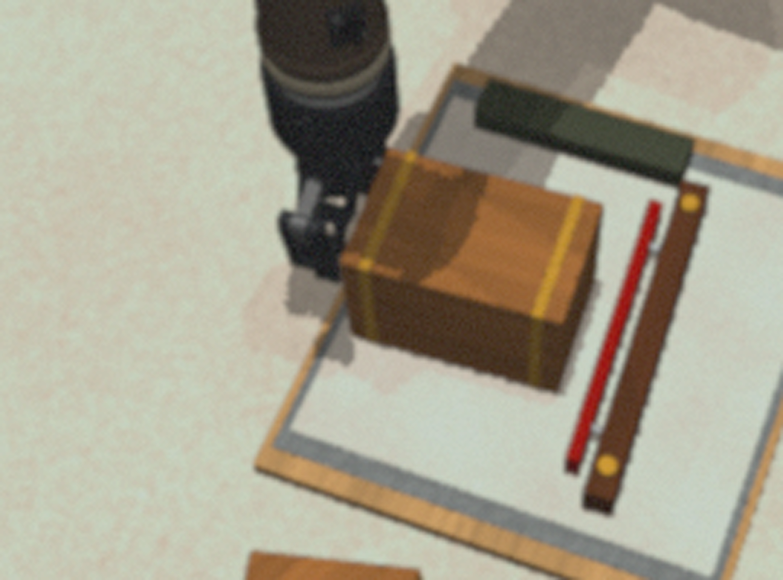

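The block's leading edge, (602,205) to (568,320), is nearly parallel to the red bar, (655,203) to (573,470). About 20 mm of gap is left.

Call:
arm_command:
  deltas:
    - [[0.06, 0, 0], [0, 0, 0], 60]
    - [[0.06, 0, 0], [0, 0, 0], 60]
    - [[0.06, 0, 0], [0, 0, 0], 60]
    - [[0.06, 0, 0], [0, 0, 0], 60]
    - [[0.06, 0, 0], [0, 0, 0], 60]

```text
t: 13.9
eef_pos: [0.5485, -0.0679, 0.1238]
tool_rot: [-3.141, -0.0, 1.478]
wrist_force: [0.7, -2.1, 0.2]
width: 0.06
grasp_force: 0.0
```

Call:
arm_command:
  deltas:
    - [[0.03, 0, 0], [0, 0, 0], 60]
    - [[0.03, 0, 0], [0, 0, 0], 60]
    - [[0.03, 0, 0], [0, 0, 0], 60]
    - [[0.03, 0, 0], [0, 0, 0], 60]

```text
t: 14.3
eef_pos: [0.5489, -0.0633, 0.1239]
tool_rot: [-3.142, 0.0, 1.478]
wrist_force: [0.5, -2.2, 0.6]
width: 0.0596
grasp_force: 0.0
```

Call:
arm_command:
  deltas:
    - [[0.02, 0, 0], [0, 0, 0], 60]
    - [[0.02, 0, 0], [0, 0, 0], 60]
    - [[0.02, 0, 0], [0, 0, 0], 60]

```text
t: 14.6
eef_pos: [0.5492, -0.0613, 0.1238]
tool_rot: [3.142, 0.001, 1.478]
wrist_force: [-0.3, -5.3, 0.1]
width: 0.0597
grasp_force: 0.0
```

Call:
arm_command:
  deltas:
    - [[0.02, 0, 0], [0, 0, 0], 60]
    - [[0.02, 0, 0], [0, 0, 0], 60]
    - [[0.02, 0, 0], [0, 0, 0], 60]

```text
t: 14.9
eef_pos: [0.5494, -0.0609, 0.1243]
tool_rot: [3.141, 0.004, 1.479]
wrist_force: [-1.9, -13.7, 1.8]
width: 0.0603
grasp_force: 0.0
```

Call:
arm_command:
  deltas:
    - [[-0.025, 0, 0], [0, 0, 0], 60]
    - [[0, 0, 0], [0, 0, 0], 60]
    - [[0, 0, 0], [0, 0, 0], 60]
    - [[0, 0, 0], [0, 0, 0], 60]
    - [[0, 0, 0], [0, 0, 0], 60]

```text
t: 15.4
eef_pos: [0.5493, -0.0612, 0.1241]
tool_rot: [3.141, 0.003, 1.479]
wrist_force: [-0.4, -8.2, 0.9]
width: 0.0601
grasp_force: 0.0
```

```bash
python3 - <<'E'
from h import *
d=grab('scene','s4.png');print(robot.observe()['wrist_force'])
c=cv2.resize(d['image'][100:300,180:420],None,fx=3,fy=3,interpolation=2); cv2.imwrite('pics/s4c.png',cv2.convertScaleAbs(c,alpha=1.3,beta=10))
E
```

```text
[-0.95760811 -8.0740279   0.70326217]
```

View pics/s4c.png

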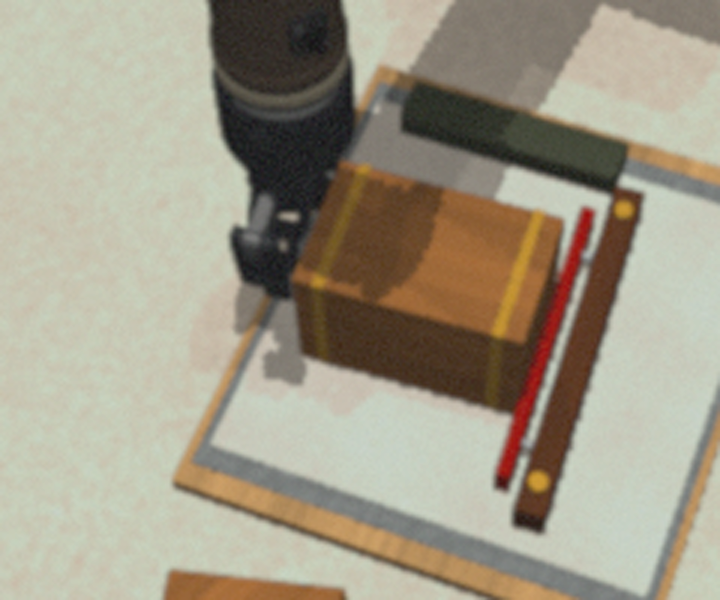

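The leading end is flush along the red bar (from about (575,260) to (520,410)), and the press is steady at about 8 N. I'll retreat straight back, then up.

Call:
arm_command:
  deltas:
    - [[-0.05, 0, 0], [0, 0, 0], 60]
    - [[-0.1, 0, 0], [0, 0, 0], 60]
    - [[-0.3, 0, 0], [0, 0, 0], 60]
    - [[-0.6, 0, 0], [0, 0, 0], 60]
    - [[-0.6, 0, 0], [0, 0, 0], 60]
    - [[0, 0, -0.5], [0, 0, 0], 60]
    - [[0, 0, -0.7], [0, 0, 0], 60]
    - [[0, 0, 0], [0, 0, 0], 60]
    - [[0, 0, 0], [0, 0, 0], 60]

```text
t: 16.35
eef_pos: [0.5436, -0.1257, 0.1725]
tool_rot: [3.14, 0.0, 1.477]
wrist_force: [-0.2, -0.1, -0.8]
width: 0.06
grasp_force: 0.0
```

```bash
python3 - <<'E'
from h import *
d=grab('scene','s5.png');a=load('s4.png')['image']
# block/bumper region unchanged since the press?
print(np.abs(d['image'][160:240,325:380].astype(int)-a[160:240,325:380]).mean(), robot.observe()['wrist_force'].round(1))
print(robot.sign_off())
E
```

```text
3.2023484848484847 [-0.4  0.   0.3]
the job is handed in; nothing more can be done
None
```

The job is handed in (no verdict was returned): the block was slid against the board's edge, tipped onto the sheet, and pressed flush against the red bumper at about 8 N after a brief 13.7 N peak; the arm is clear and the bystanders were not touched.

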